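# Feel out the release notch of a fittings case

### The job

Pop the lid of the fittings case by its hidden release: with the fingers shut, touch the fingertips down near the left end (as seen from the robot) of the flat ledge along the case's front, slide them along the ledge to the right, staying in touch, until they come over the notch, then press the key inside the notch fully down, so that the lid stands ajar, and withdraw. Use only this press to open it: do not touch the lid, and do not lift or shift any of the loose things on the bench.

Things in the scene. Friction and masses are not known exactly. Their poses are not given: they have to be found in the camera images.
- case: Grey fittings case with a clear, black-framed lid, fixed to the bench. Origin on the bench; z up, front -x, y to the left along the front. Tray: x -50 to 150, y -190 to 190 mm. Along its front runs a solid flat ledge, x -94 to -50, y -190 to 190 mm, top 60 mm above the bench (59.7 mm for y -80 to 80).
- edge: That front ledge (origin and axes of the case). Rigid but for one notch, whose place differs from case to case: its centre lies somewhere between y -50 and +50 mm, to be found by feel or eye. The notch is 46 mm long (y), takes the ledge's full 44 mm in x, and is open to the front and on top. Its bottom is the key, 9 mm below the ledge top when up.
- key (a joint): How far the key, a grey bar 40 mm wide in x that is bare only in the notch and runs on under the ledge, has been pressed straight down, m: 0 up, 0.008 fully down. It takes about 7 N to start, up to 12 N to move, goes down level wherever it is pressed, and stays where it is left. It is linked to the lid.
- lid (a joint): Opening angle of the lid, rad: 0 shut, 0.12 ajar with the key fully down (15 rad per m of key). The hinge is at the far side, x 150 mm of the case. Shut, the lid covers x -45 to 150 mm, y -188 to 188 mm, top 58 mm above the bench; ajar its front rim stands about 24 mm higher.
- spray: Loose white plastic bottle, 64 mm diameter, 190 mm tall; origin under its centre. Leave alone.
- spool: Loose twine bobbin, 84 mm diameter, 80 mm tall; origin under its centre. Leave alone.
- battery: Loose tool battery pack, 75 x 115 mm, 62 mm tall; origin under its centre. Leave alone.
- tape: Loose roll of tape lying flat, 100 mm diameter, 48 mm tall; origin under its centre. Leave alone.
- knife: Loose retracted box knife lying flat, about 22 x 180 mm, 20 mm tall; origin under its handle. Leave alone.
- carton: Loose small carton, 70 x 100 mm, 50 mm tall; origin under its centre. Leave alone.
- screwdriver: Loose screwdriver lying flat, about 30 mm tall; origin under it. Leave alone.

How it is judged:
By the outcome, as a careful person would: the job done as asked, in the order asked, and still so for the second after the job is handed in, with the robot touching nothing.
It also fails if it takes over 61 s, if anything falls off the work surface, if the arm or the gripper's body presses on something with over 40 N, if the wrist force passes 120 N, or if a joint passes its speed limit or range.

### The arm

A 6-joint arm with a two-finger parallel gripper is mounted at the origin on the work surface. World frame = base frame: x ahead of the robot, y to its left, z up, the work surface at z = 0. Lengths are in m, angles in degrees, forces in N, time in s.
With the tool pointing down it reaches from about 0.4 to 0.825 m from the base axis. Payload 7 kg.
Tool frame: the origin (TCP) lies between the finger pads; the fingertips stand 14 mm ahead of it and the grasp point (between the pads) lies 5 mm behind it; z points along the fingers, y is the line along which they close (so a half turn about z gives the same grasp; the last joint's range is limited). The gripper opens to 88 mm and grips with 3 to 60 N. Pads are 19 mm wide; open, the fingers measure 130 mm over their backs; the gripper's body (78 mm by 193 mm) begins 47 mm behind the grasp point.
Start: joints at [-51.274, 20.546, 0.682, 0, -70.136, -16.507], TCP at [0.255, -0.625, 0.208] pointing down, gripper open.
Joint ranges: [-176.03, 176.03], [-82.01, 121.73], [-58.28, 71.71], [-173.87, 95.51], [-174.79, -0.11], [-173.66, 173.66]. Speed limits (degrees/s): [136.94, 136.94, 172.46, 180, 180, 180].

### API

Orientations are given as [roll, pitch, yaw] about the fixed x, y, z axes, in that order (R = Rz(yaw) Ry(pitch) Rx(roll)).
In Python, from plant import status, cams, job gives the robot as it stands. The module is installed in compiled form; this text tells all that it offers.
- The arm moves only by the tool step_arm, never from a script. Its arguments are lists of equal length, an entry for each row: "xyz": the shift along the tool's x, y, z each as a share of 20 cm, from -1 to 1, a list of three; "yaw": the turn about the tool's z as a share of 360 degrees, from -1 to 1; "claw": the closure, from -1 (fully open) to 1 (shut). A call has 1 to 20 rows; each row is the pose to reach, as a shift and turn from the pose commanded when the call began, along the tool's axes at that moment, turning the shorter way round; what a row does not reach only later rows make up. A row lasts 1/12 s, in which the tool goes at most 41.7 mm and 7.16 degrees, less where a joint would pass 70% of its speed; a pose out of reach is approached as far as the arm can. A call with a number of a shift or a turn outside -1 to 1 is refused whole. A call with a gripper value outside its range is refused whole. The fingers move at their own pace and stop on an object; "grip_force" is the grip in N (left out, the last holds). Time passes only in rows, so rows that repeat a pose let the fingers close. It gives the time, the measured TCP pose, the force, the opening and the grip force at its end, in the units of the state.
- status.get_state(): the state, without advancing time (a new reading comes with each control period).
- cams.capture(name): name is "scene" or "top" or "wrist"; returns (picture, depth): 400x640x3 uint8, blue, green, red; 400x640 float32, m along the optical axis (not along the pixel's ray), 0 where there is no reading.
- cams.calibration(name): a dict with "mtx" (3x3 intrinsics, pixels), "camera_from_world" (4x4, takes a point from world to camera coordinates); the wrist camera has in their place "T_tool_cam" (4x4, takes a point from camera to tool coordinates, whose origin is the TCP and whose axes are the flange's). Camera axes: x right, y down, z forward; pixel columns grow to the right and rows downward; lengths in m; the calibration is good to about 2 mm. The wrist camera is an equidistant fisheye: a pixel r from the principal point sees the ray r / f radians off the axis. A picture is of the moment at which its call begins: read the wrist's pose just before it. calibration takes no time and is no camera call.
- job.close_job(): hands the job in; it is judged then, once.
The state is a dict: "time_s": time; "joints": joint angles; "qd": joint speeds; "joint_torque": joint torques, N m; "tcp_pos": TCP position; "eef_rot": TCP orientation; "contact_force": force on the tool from outside, world axes, zero at the start; "moment": the same for the moment, N m; "gripper_width": finger opening in m; "gripper_force": force on a finger pad.
Only numpy, scipy, OpenCV 4.12 (cv2) and the standard library are available. Lean on these libraries where they do the work, as an engineer would, in place of code of your own. Each camera call takes 0.05 s, during which the arm holds its last target. There are 200 camera calls.

## Working session

There is one attempt and no reset: what is moved stays moved. The work goes in short steps, Python scripts to look and compute and a tool call to move; the robot and the scene stay as the last step left them, time stands still between calls to the robot, and variables do not carry over. Pictures are saved under pics/ and viewed, at most 10 in all, crops included, and the job is handed in when it is done.

Besides the shell and the picture viewer there is one more tool, called after "Call:" as a command line: name --pt "numbers of a row" for each row, then --argument value for the rest. step_arm: Moves the arm, as the interface text tells. Shift numbers are shares of 20 cm and turn numbers shares of 360 degrees, none past 1 either way. Its arguments: {"type":"object","properties":{"xyz":{"type":"array"},"yaw":{"type":"array"},"claw":{"type":"array"},"grip_force":{"type":"number"}},"required":["xyz","yaw","claw"]}

```bash
mkdir -p pics; python3 - <<'E'
from plant import status,cams
import cv2,numpy as np
s=status.get_state();print({k:np.round(s[k],3).tolist() for k in s})
for n in('top','scene'):
    p,d=cams.capture(n);cv2.imwrite(f'pics/{n}0.png',p);np.save(f'{n}0.npy',d)
    c=cams.calibration(n);print(n,c['mtx'],c['camera_from_world'])
E
```

```text
{'time_s': 0.0, 'joints': [-51.273, 20.592, 0.633, -0.021, -70.137, -16.508], 'qd': [-0.043, -0.091, 0.039, -0.053, 0.031, -0.001], 'joint_torque': [-0.0, -58.272, 29.303, 6.997, 0.007, -0.0], 'tcp_pos': [0.255, -0.624, 0.207], 'eef_rot': [179.902, -0.009, -157.789], 'contact_force': [-0.882, -0.419, 0.259], 'moment': [0.026, -0.025, 0.074], 'gripper_force': 0.0, 'gripper_width': 0.088}
top [[447.82654921   0.         311.03030057]
 [  0.         447.82654921 198.48945778]
 [  0.           0.           1.        ]] [[-5.54114686e-04 -9.99888652e-01 -1.49123000e-02  2.23962620e-02]
 [-9.98534300e-01  1.36029103e-03 -5.41054729e-02  5.45869020e-01]
 [ 5.41197334e-02  1.48604623e-02 -9.98423868e-01  1.04935405e+00]
 [ 0.00000000e+00  0.00000000e+00  0.00000000e+00  1.00000000e+00]]
scene [[447.81220642   0.         324.93831401]
 [  0.         447.81220642 202.92921199]
 [  0.           0.           1.        ]] [[-0.32892966  0.94427418 -0.01231061  0.16508459]
 [ 0.72340841  0.24357064 -0.64602911 -0.3613746 ]
 [-0.60703011 -0.22140374 -0.76321349  1.63640907]
 [ 0.          0.          0.          1.        ]]
```

View pics/top0.png

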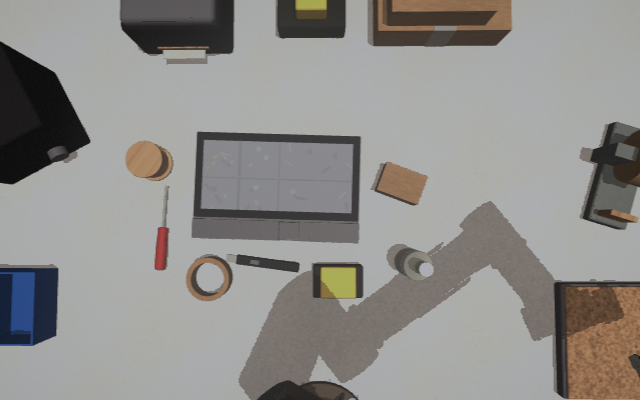

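View pics/scene0.png

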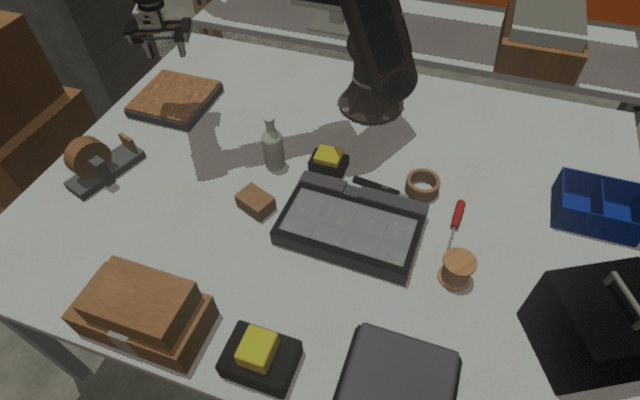

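The top view shows the case at the centre, with its ledge at columns 192–359, rows 218–243, and what looks like a notch near columns 278–300. The knife and battery lie just in front of it. I'll enlarge the ledge.

```bash
cat > h.py <<'E'
import numpy as np
from plant import cams
def pix2w(n,u,v,z):
    c=cams.calibration(n);K=c['mtx'];T=c['camera_from_world'];R=T[:3,:3];o=-R.T@T[:3,3]
    r=R.T@np.linalg.inv(K)@[u,v,1];return o+r*(z-o[2])/r[2]
E
python3 - <<'E'
import cv2,numpy as np
p=cv2.imread('pics/top0.png');c=p[205:255,180:370]
c=cv2.convertScaleAbs(c,alpha=2,beta=0)
cv2.imwrite('pics/crop.png',cv2.resize(c,None,fx=4.2,fy=4.2,interpolation=cv2.INTER_CUBIC))
d=np.load('top0.npy')
for v in (224,229,234,239): print(np.round(d[v,262:312:2]*1000).astype(int))
E
```

```text
[1015 1016 1016 1014 1018 1017 1018 1019 1015 1025 1028 1026 1023 1026
 1025 1028 1026 1027 1024 1013 1014 1016 1016 1015 1015]
[1016 1016 1015 1015 1015 1016 1013 1019 1015 1026 1027 1024 1025 1026
 1025 1025 1026 1024 1025 1018 1015 1016 1016 1014 1014]
[1016 1018 1020 1017 1015 1018 1017 1016 1016 1029 1029 1024 1024 1023
 1020 1022 1023 1025 1022 1015 1013 1017 1016 1016 1014]
[1016 1013 1013 1011 1018 1015 1017 1015 1014 1024 1026 1023 1026 1028
 1026 1024 1018 1025 1024 1012 1014 1014 1012 1012 1011]
```

View pics/crop.png

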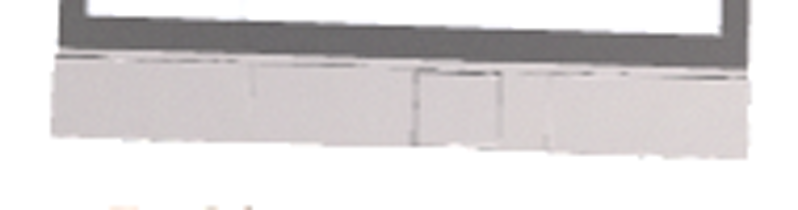

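```bash
python3 - <<'E'
import numpy as np
from h import pix2w
f=lambda a,b:pix2w('top',180+a/4.2,205+b/4.2,.06)
P={k:f(*v) for k,v in dict(TL=(57,57),BL=(52,136),TR=(749,80),BR=(748,158),nTL=(414,72),nBL=(414,147),nTR=(502,74),nBR=(502,149)).items()}
for k in P:print(k,np.round(P[k],4))
L=(P['TL']+P['BL'])/2;R=(P['TR']+P['BR'])/2;N=(P['nTL']+P['nBL']+P['nTR']+P['nBR'])/4
u=(L-R)/np.linalg.norm(L-R);print('len',np.linalg.norm(L-R),np.linalg.norm(P['nTL']-P['nTR']),'ang',np.degrees(np.arctan2(-u[0],u[1])))
mid=(L+R)/2;print('mid',mid,'notch along',(N-mid)@u,N)
for n,u_,v_,z in [('spray',425,268,.19),('batt',338,262,.062),('spool',145,158,.08)]:print(n,pix2w('top',u_,v_,z))
E
```

```text
TL [0.498 0.289 0.06 ]
BL [0.4552 0.2911 0.06  ]
TR [ 0.4853 -0.0859  0.06  ]
BR [ 0.4434 -0.0851  0.06  ]
nTL [0.4897 0.095  0.06  ]
nBL [0.4493 0.0948 0.06  ]
nTR [0.4886 0.0474 0.06  ]
nBR [0.4482 0.0473 0.06  ]
len 0.3757677686240435 0.04763651824819206 ang -1.866648417763758
mid [0.47048821 0.10225411 0.06      ] notch along -0.03116095622795185 [0.46897711 0.07112585 0.06      ]
spray [ 0.39957796 -0.20419014  0.19      ]
batt [ 0.40002012 -0.03949063  0.062     ]
spool [0.63429649 0.39523206 0.08      ]
```

Measured: notch centre at (0.469, 0.071), 31 mm right of the case centre; case yaw −1.9°. I'll rise, shut the fingers, and turn so that the closing line lies along case x, which leaves 13 mm clearance either side in the notch.

Call:
step_arm --pt "0 0 -0.5" --pt "0 0 -0.5" --pt "0 0 -0.5" --pt "0 0 -0.5" --pt "0 0 -0.5" --pt "0 0 -0.5" --pt "0 0 -0.5" --pt "0 0 -0.5" --pt "0 0 -0.5" --pt "0 0 -0.5" --pt "0 0 -0.5" --pt "0 0 -0.5" --yaw '[-0.1831, -0.1831, -0.1831, -0.1831, -0.1831, -0.1831, -0.1831, -0.1831, -0.1831, -0.1831, -0.1831, -0.1831]' --claw '[1, 1, 1, 1, 1, 1, 1, 1, 1, 1, 1, 1]' --grip_force 20

```text
time_s: 1.1
tcp_pos: [0.2552, -0.6247, 0.3077]
eef_rot: [180.0, 0.0, -92.0]
contact_force: [-0.1, -0.8, -0.0]
gripper_width: 0.0133
gripper_force: 0.0
```

Call:
step_arm --pt "-1 -1 0" --pt "-1 -1 0" --pt "-1 -1 0" --pt "-1 -1 0" --pt "-1 -1 0" --pt "-1 -1 0" --pt "-1 -1 0" --pt "-1 -1 0" --yaw '[0, 0, 0, 0, 0, 0, 0, 0]' --claw '[1, 1, 1, 1, 1, 1, 1, 1]'

```text
time_s: 1.77
tcp_pos: [0.4654, -0.4277, 0.3078]
eef_rot: [-180.0, 0.0, -91.7]
contact_force: [0.2, -0.3, 0.4]
gripper_width: 0.0002
gripper_force: 0.0
```

Call:
step_arm --pt "-1 0 0" --pt "-1 0 0" --pt "-1 0 0" --pt "-1 0 0" --pt "-1 0 0" --pt "-1 0 0" --yaw '[0, 0, 0, 0, 0, 0]' --claw '[1, 1, 1, 1, 1, 1]'

```text
time_s: 2.27
tcp_pos: [0.4681, -0.2273, 0.3089]
eef_rot: [-179.9, 0.1, -91.7]
contact_force: [0.2, -0.4, 0.3]
gripper_width: 0.0005
gripper_force: 0.0
```

Call:
step_arm --pt "-1 0 0" --pt "-1 0 0" --pt "-1 0 0" --pt "-1 0 0" --pt "-1 0 0" --pt "-1 0 0" --yaw '[0, 0, 0, 0, 0, 0]' --claw '[1, 1, 1, 1, 1, 1]'

```text
time_s: 2.77
tcp_pos: [0.4748, -0.0274, 0.3083]
eef_rot: [-180.0, 0.1, -91.7]
contact_force: [0.0, -0.0, -0.9]
gripper_width: 0.0003
gripper_force: 0.0
```

Call:
step_arm --pt "-1 0 0" --pt "-1 0 0" --pt "-1 0 0" --pt "-1 0 0" --pt "-1 0 0" --pt "-1 0 0" --yaw '[0, 0, 0, 0, 0, 0]' --claw '[1, 1, 1, 1, 1, 1]'

```text
time_s: 3.27
tcp_pos: [0.4815, 0.1725, 0.3074]
eef_rot: [180.0, 0.0, -91.8]
contact_force: [-0.6, -0.6, 0.1]
gripper_width: 0.0009
gripper_force: 0.0
```

Call:
step_arm --pt "-0.496 0.064 0" --pt "-0.496 0.064 0" --pt "-0.496 0.064 0" --pt "-0.496 0.064 0.2" --pt "-0.496 0.064 0.4" --pt "-0.496 0.064 0.6" --pt "-0.496 0.064 0.75" --pt "-0.496 0.064 0.75" --pt "-0.496 0.064 0.75" --yaw '[0, 0, 0, 0, 0, 0, 0, 0, 0]' --claw '[1, 1, 1, 1, 1, 1, 1, 1, 1]'

```text
time_s: 4.02
tcp_pos: [0.4715, 0.2668, 0.1576]
eef_rot: [179.9, -0.2, -91.9]
contact_force: [0.3, 0.3, 1.7]
gripper_width: 0.0002
gripper_force: 0.0
```

```bash
python3 - <<'E'
from plant import status,cams
import cv2,numpy as np
s=status.get_state();print(s['tcp_pos'],s['eef_rot'],s['joints'])
p,d=cams.capture('wrist');cv2.imwrite('pics/w1.png',p);np.save('w1.npy',d)
c=cams.calibration('wrist');print(c)
E
```

```text
[0.47154933 0.26677812 0.15762529] [ 1.79907422e+02 -1.67597209e-01 -9.19083270e+01] [ 5.02553020e+01  1.04489683e+01 -2.02181211e+01  3.44503060e-02
 -5.95220660e+01 -5.21812868e+01]
{'mtx': array([[309.70691629,   0.        , 317.74704965],
       [  0.        , 309.70691629, 204.6410291 ],
       [  0.        ,   0.        ,   1.        ]]), 'T_tool_cam': array([[-1.30001819e-03, -9.64263825e-01, -2.64940722e-01,
         7.19265010e-02],
       [ 9.99999057e-01, -1.13645059e-03, -7.70658327e-04,
         1.17203952e-03],
       [ 4.42025907e-04, -2.64941474e-01,  9.64264393e-01,
        -1.76914065e-01],
       [ 0.00000000e+00,  0.00000000e+00,  0.00000000e+00,
         1.00000000e+00]])}
```

View pics/w1.png

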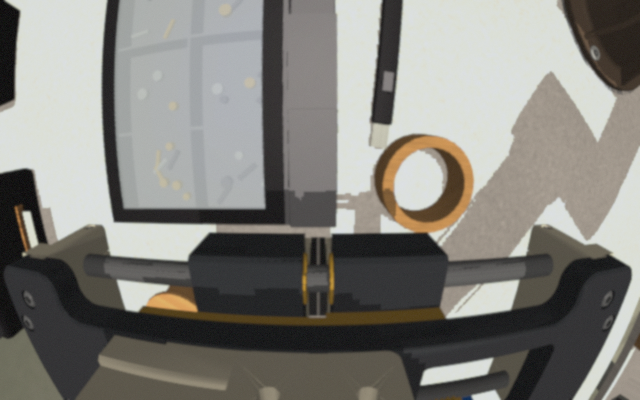

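The wrist view shows the ledge at columns 285–337, its left end near row 224, and the fingertips near column 317. I'll check these positions against the ledge.

```bash
python3 - <<'E'
from plant import cams
import numpy as np
from scipy.spatial.transform import Rotation as Ro
c=cams.calibration('wrist');K=c['mtx'];T=c['T_tool_cam'];d=np.load('w1.npy')
p=np.array([.47155,.26678,.15763]);R=Ro.from_euler('xyz',[179.907,-.168,-91.908],degrees=True).as_matrix()
for u,v in [(285,190),(337,190),(284,120),(337,120),(311,224),(288,224),(337,224),(311,109),(311,50)]:
    q=np.array([u-K[0,2],v-K[1,2]])/K[0,0];t=np.linalg.norm(q)
    r=np.r_[q/t*np.sin(t),np.cos(t)];o=p+R@T[:3,3];w=R@T[:3,:3]@r
    print((u,v),np.round(o+w*(.06-o[2])/w[2],4),'depth z',np.round((o+w*d[v,u]/r[2])[2],4))
# finger tips: nearest things: points in tool frame around col 317
for v in (240,255,270,285,300,310):
    for u in (200,306,325,440):
        q=np.array([u-K[0,2],v-K[1,2]])/K[0,0];t=np.linalg.norm(q);r=np.r_[q/t*np.sin(t),np.cos(t)]
        print((u,v),np.round((T[:3,3]+T[:3,:3]@r*d[v,u]/r[2])*1000),end=' ')
    print()
E
```

```text
(285, 190) [0.4999 0.2552 0.06  ] depth z 0.0524
(337, 190) [0.4526 0.2569 0.06  ] depth z -0.0006
(284, 120) [0.4975 0.1919 0.06  ] depth z 0.0528
(337, 120) [0.451  0.1937 0.06  ] depth z 0.0009
(311, 224) [0.4775 0.2886 0.06  ] depth z 0.0606
(288, 224) [0.4991 0.2879 0.06  ] depth z 0.0523
(337, 224) [0.4532 0.2895 0.06  ] depth z 0.0011
(311, 109) [0.4734 0.1833 0.06  ] depth z 0.0605
(311, 50) [0.4716 0.1297 0.06  ] depth z 0.059
(200, 240) [ -64. -143.  156.] (306, 240) [ 12.  -5. -28.] (325, 240) [ 10.   5. -24.] (440, 240) [-65. 151. 158.] 
(200, 255) [  39.  -30. -107.] (306, 255) [ 36.  -2. -99.] (325, 255) [ 10.   4. -43.] (440, 255) [  39.   33. -107.] 
(200, 270) [  35.  -30. -108.] (306, 270) [  33.   -2. -102.] (325, 270) [  32.    3. -101.] (440, 270) [  35.   33. -108.] 
(200, 285) [  31.  -30. -109.] (306, 285) [  29.   -2. -103.] (325, 285) [  29.    3. -103.] (440, 285) [  30.   34. -108.] 
(200, 300) [  26.  -31. -109.] (306, 300) [  25.   -2. -104.] (325, 300) [ -1.   4. -65.] (440, 300) [  26.   35. -108.] 
(200, 310) [  22.  -32. -108.] (306, 310) [ 13.  -3. -93.] (325, 310) [ -6.   4. -65.] (440, 310) [  23.   35. -110.]
```

Positions agree. Now I'll descend, slowly at the end.

Call:
step_arm --pt "0 0 0.15" --pt "0 0 0.25" --pt "0 0 0.32" --pt "0 0 0.36" --pt "0 0 0.38" --pt "0 0 0.38" --pt "0 0 0.38" --yaw '[0, 0, 0, 0, 0, 0, 0]' --claw '[1, 1, 1, 1, 1, 1, 1]'

```text
time_s: 4.65
tcp_pos: [0.4725, 0.2685, 0.0837]
eef_rot: [-179.9, 0.1, -91.9]
contact_force: [0.9, 0.2, 0.7]
gripper_width: 0.0008
gripper_force: 0.0
```

Call:
step_arm --pt "0 0 0.005" --pt "0 0 0.01" --pt "0 0 0.015" --pt "0 0 0.02" --pt "0 0 0.02" --yaw '[0, 0, 0, 0, 0]' --claw '[1, 1, 1, 1, 1]'

```text
time_s: 5.07
tcp_pos: [0.4715, 0.2677, 0.0781]
eef_rot: [180.0, -0.0, -91.9]
contact_force: [0.4, 0.5, -0.2]
gripper_width: 0.0006
gripper_force: 0.0
```

Call:
step_arm --pt "0 0 0.004" --pt "0 0 0.008" --pt "0 0 0.012" --pt "0 0 0.016" --pt "0 0 0.016" --yaw '[0, 0, 0, 0, 0]' --claw '[1, 1, 1, 1, 1]'

```text
time_s: 5.48
tcp_pos: [0.4715, 0.2677, 0.0747]
eef_rot: [180.0, -0.0, -91.9]
contact_force: [-0.3, 0.1, 0.2]
gripper_width: 0.0005
gripper_force: 0.0
```

Call:
step_arm --pt "0 0 0.003" --pt "0 0 0.003" --pt "0 0 0.003" --yaw '[0, 0, 0]' --claw '[1, 1, 1]'

```text
time_s: 5.73
tcp_pos: [0.4716, 0.2677, 0.0743]
eef_rot: [180.0, -0.0, -91.9]
contact_force: [-0.3, 0.4, -0.3]
gripper_width: 0.0003
gripper_force: 0.0
```

Call:
step_arm --pt "0 0 0.003" --pt "0 0 0.003" --pt "0 0 0.003" --yaw '[0, 0, 0]' --claw '[1, 1, 1]'

```text
time_s: 5.98
tcp_pos: [0.4716, 0.2677, 0.0737]
eef_rot: [180.0, -0.0, -91.9]
contact_force: [-0.6, 0.7, -0.5]
gripper_width: 0.0004
gripper_force: 0.0
```

Call:
step_arm --pt "0 0 0.002" --pt "0 0 0.002" --pt "0 0 0.002" --yaw '[0, 0, 0]' --claw '[1, 1, 1]'

```text
time_s: 6.23
tcp_pos: [0.4716, 0.2677, 0.0734]
eef_rot: [-180.0, -0.0, -91.9]
contact_force: [-0.5, 0.1, 0.1]
gripper_width: 0.0005
gripper_force: 0.0
```

Call:
step_arm --pt "0 0 0.002" --pt "0 0 0.002" --pt "0 0 0.002" --yaw '[0, 0, 0]' --claw '[1, 1, 1]'

```text
time_s: 6.48
tcp_pos: [0.4716, 0.2678, 0.0729]
eef_rot: [180.0, -0.0, -91.9]
contact_force: [-0.1, -0.2, 0.2]
gripper_width: 0.0008
gripper_force: 0.0
```

Call:
step_arm --pt "0 0 0.002" --pt "0 0 0.002" --pt "0 0 0.002" --yaw '[0, 0, 0]' --claw '[1, 1, 1]'

```text
time_s: 6.73
tcp_pos: [0.4716, 0.2678, 0.0725]
eef_rot: [180.0, -0.0, -91.9]
contact_force: [-0.5, -0.6, -0.6]
gripper_width: 0.0005
gripper_force: 0.0
```

Call:
step_arm --pt "0 0 0.002" --pt "0 0 0.004" --pt "0 0 0.004" --yaw '[0, 0, 0]' --claw '[1, 1, 1]'

```text
time_s: 6.98
tcp_pos: [0.4716, 0.2677, 0.0717]
eef_rot: [180.0, -0.0, -91.9]
contact_force: [-0.2, 0.5, -0.8]
gripper_width: 0.0003
gripper_force: 0.0
```

Call:
step_arm --pt "0 0 0.002" --pt "0 0 0.003" --pt "0 0 0.003" --yaw '[0, 0, 0]' --claw '[1, 1, 1]'

```text
time_s: 7.23
tcp_pos: [0.4716, 0.2677, 0.0711]
eef_rot: [180.0, -0.0, -91.9]
contact_force: [-0.1, -0.3, 1.1]
gripper_width: 0.0002
gripper_force: 0.0
```

Call:
step_arm --pt "0 0 0.001" --pt "0 0 0.002" --pt "0 0 0.002" --yaw '[0, 0, 0]' --claw '[1, 1, 1]'

```text
time_s: 7.48
tcp_pos: [0.4716, 0.2677, 0.0707]
eef_rot: [180.0, -0.0, -91.9]
contact_force: [-0.2, 0.5, -0.1]
gripper_width: 0.0005
gripper_force: 0.0
```

```bash
python3 - <<'E'
from plant import status,cams
import cv2,numpy as np
s=status.get_state();print(s['tcp_pos'],s['contact_force'],s['moment'])
p,d=cams.capture('scene');c=cv2.convertScaleAbs(p[140:290,260:450],alpha=1.6)
cv2.imwrite('pics/s2.png',cv2.resize(c,None,fx=4,fy=4,interpolation=cv2.INTER_CUBIC))
E
```

```text
[0.47156915 0.26774252 0.07070666] [-0.15516217  0.5017464  -0.06824369] [-0.00773076  0.1536819   0.04759758]
```

View pics/s2.png

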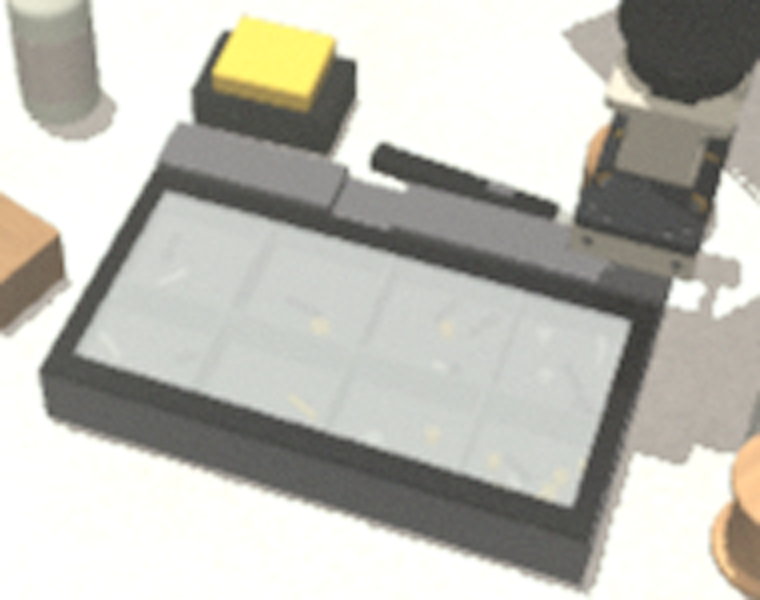

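The gripper hangs over the left end of the ledge, and its body blocks the view of the tips. I'll keep feeling downwards.

Call:
step_arm --pt "0 0 0.001" --pt "0 0 0.002" --pt "0 0 0.002" --yaw '[0, 0, 0]' --claw '[1, 1, 1]'

```text
time_s: 7.78
tcp_pos: [0.4716, 0.2678, 0.0703]
eef_rot: [180.0, -0.0, -91.9]
contact_force: [-0.7, 0.1, -0.6]
gripper_width: 0.0002
gripper_force: 0.0
```

Call:
step_arm --pt "0 0 0.001" --pt "0 0 0.002" --pt "0 0 0.002" --yaw '[0, 0, 0]' --claw '[1, 1, 1]'

```text
time_s: 8.03
tcp_pos: [0.4716, 0.2677, 0.0699]
eef_rot: [180.0, -0.0, -91.9]
contact_force: [-0.4, 0.3, -0.1]
gripper_width: 0.0008
gripper_force: 0.0
```

Call:
step_arm --pt "0 0 0.001" --pt "0 0 0.002" --pt "0 0 0.002" --yaw '[0, 0, 0]' --claw '[1, 1, 1]'

```text
time_s: 8.28
tcp_pos: [0.4716, 0.2678, 0.0695]
eef_rot: [180.0, 0.0, -91.9]
contact_force: [-0.3, 0.6, -0.4]
gripper_width: 0.0004
gripper_force: 0.0
```

Call:
step_arm --pt "0 0 0.001" --pt "0 0 0.002" --pt "0 0 0.003" --pt "0 0 0.003" --yaw '[0, 0, 0, 0]' --claw '[1, 1, 1, 1]'

```text
time_s: 8.62
tcp_pos: [0.4716, 0.2678, 0.0689]
eef_rot: [180.0, 0.0, -91.9]
contact_force: [0.2, 0.2, 0.5]
gripper_width: 0.0005
gripper_force: 0.0
```

Call:
step_arm --pt "0 0 0.001" --pt "0 0 0.002" --pt "0 0 0.003" --pt "0 0 0.003" --yaw '[0, 0, 0, 0]' --claw '[1, 1, 1, 1]'

```text
time_s: 8.95
tcp_pos: [0.4715, 0.2677, 0.0683]
eef_rot: [180.0, -0.0, -91.9]
contact_force: [0.9, 0.0, -0.1]
gripper_width: 0.0004
gripper_force: 0.0
```

Call:
step_arm --pt "0 0 0.001" --pt "0 0 0.002" --pt "0 0 0.003" --pt "0 0 0.003" --yaw '[0, 0, 0, 0]' --claw '[1, 1, 1, 1]'

```text
time_s: 9.28
tcp_pos: [0.4716, 0.2677, 0.0677]
eef_rot: [180.0, -0.0, -91.9]
contact_force: [0.6, -0.1, -0.7]
gripper_width: 0.0006
gripper_force: 0.0
```

```bash
python3 - <<'E'
from plant import status,cams
import cv2,numpy as np
s=status.get_state();p,d=cams.capture('wrist')
c=cams.calibration('wrist');K=c['mtx'];T=c['T_tool_cam']
for u in (306,312,317,323,329):
  print(u)
  for v in range(206,252,4):
    q=np.array([u-K[0,2],v-K[1,2]])/K[0,0];t=np.linalg.norm(q);r=np.r_[q/t*np.sin(t),np.cos(t)]
    print(v,np.round((T[:3,3]+T[:3,:3]@r*d[v,u]/r[2])*1000,0).astype(int).tolist(),end=' ')
  print()
cv2.imwrite('pics/w2.png',cv2.resize(cv2.convertScaleAbs(p[150:270,240:400],alpha=1.5),None,fx=5,fy=5,interpolation=cv2.INTER_CUBIC))
E
```

```text
306
206 [20, -6, 9] 210 [18, -6, 8] 214 [15, -6, 7] 218 [13, -6, 7] 222 [10, -6, 7] 226 [8, -6, 6] 230 [4, -6, 8] 234 [2, -6, 8] 238 [12, -5, -24] 242 [12, -5, -30] 246 [12, -5, -36] 250 [11, -5, -39] 
312
206 [20, -3, 7] 210 [18, -3, 8] 214 [15, -3, 8] 218 [13, -3, 7] 222 [10, -3, 7] 226 [8, -3, 7] 230 [5, -3, 8] 234 [2, -3, 7] 238 [10, -2, -21] 242 [10, -2, -26] 246 [11, -2, -33] 250 [10, -2, -37] 
317
206 [20, 1, 7] 210 [18, 1, 6] 214 [15, 1, 7] 218 [13, 1, 7] 222 [10, 1, 8] 226 [8, 1, 6] 230 [5, 1, 7] 234 [2, 1, 8] 238 [-1, 1, 8] 242 [-4, 1, 8] 246 [-6, 1, 7] 250 [-9, 1, 8] 
323
206 [20, 4, 8] 210 [18, 4, 8] 214 [15, 4, 7] 218 [13, 4, 7] 222 [10, 4, 7] 226 [7, 4, 8] 230 [5, 4, 7] 234 [2, 4, 8] 238 [10, 4, -20] 242 [10, 4, -25] 246 [11, 4, -33] 250 [10, 4, -37] 
329
206 [21, 8, 7] 210 [72, 1, -177] 214 [15, 8, 7] 218 [12, 8, 8] 222 [10, 8, 8] 226 [8, 8, 7] 230 [5, 8, 7] 234 [2, 8, 6] 238 [12, 7, -25] 242 [12, 7, -30] 246 [12, 7, -35] 250 [11, 6, -39]
```

View pics/w2.png

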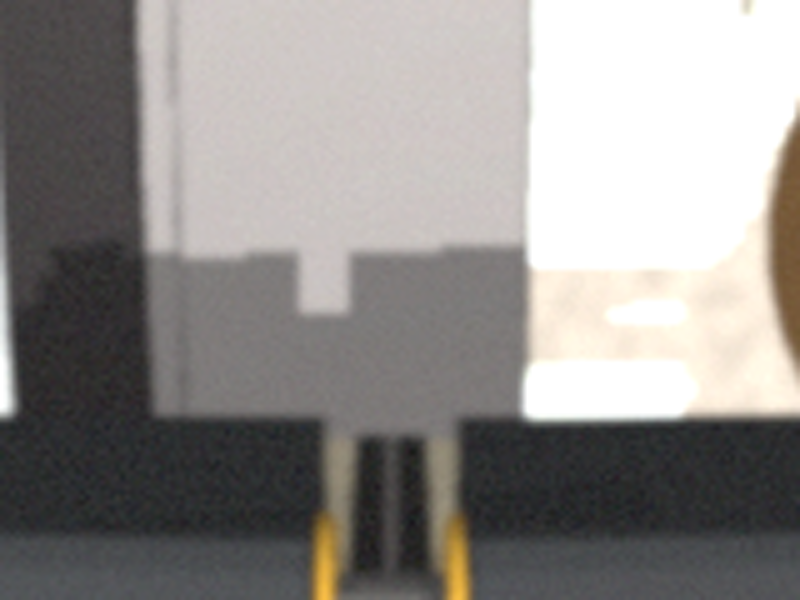

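The ledge shows through below the fingers, so the shut fingertips end well short of the stated 14 mm. They look to be 15–20 mm behind the TCP. I'll keep feeling down in small steps.

Call:
step_arm --pt "0 0 0.005" --pt "0 0 0.01" --pt "0 0 0.015" --pt "0 0 0.02" --pt "0 0 0.02" --yaw '[0, 0, 0, 0, 0]' --claw '[1, 1, 1, 1, 1]'

```text
time_s: 9.75
tcp_pos: [0.4715, 0.2677, 0.0635]
eef_rot: [180.0, -0.0, -91.9]
contact_force: [0.1, 0.4, -0.1]
gripper_width: 0.0004
gripper_force: 0.0
```

Call:
step_arm --pt "0 0 0.003" --pt "0 0 0.006" --pt "0 0 0.01" --pt "0 0 0.01" --yaw '[0, 0, 0, 0]' --claw '[1, 1, 1, 1]'

```text
time_s: 10.08
tcp_pos: [0.4715, 0.2677, 0.0616]
eef_rot: [180.0, -0.0, -91.9]
contact_force: [-0.8, 0.1, 0.2]
gripper_width: 0.0007
gripper_force: 0.0
```

Call:
step_arm --pt "0 0 0.003" --pt "0 0 0.006" --pt "0 0 0.01" --pt "0 0 0.01" --yaw '[0, 0, 0, 0]' --claw '[1, 1, 1, 1]'

```text
time_s: 10.42
tcp_pos: [0.4715, 0.2677, 0.0596]
eef_rot: [180.0, -0.0, -91.9]
contact_force: [-1.0, 1.0, 0.3]
gripper_width: 0.0004
gripper_force: 0.0
```

```bash
python3 - <<'E'
from plant import status,cams
import cv2,numpy as np
s=status.get_state();p,d=cams.capture('wrist');print(s['tcp_pos'],s['contact_force'])
c=cams.calibration('wrist');K=c['mtx'];T=c['T_tool_cam']
for u in (306,312,317,323,329):
  print(u)
  for v in range(222,242,2):
    q=np.array([u-K[0,2],v-K[1,2]])/K[0,0];t=np.linalg.norm(q);r=np.r_[q/t*np.sin(t),np.cos(t)]
    print(v,np.round((T[:3,3]+T[:3,:3]@r*d[v,u]/r[2])*1000,0).astype(int).tolist(),end=' ')
  print()
# scene-camera depth: lowest points of gripper near TCP, outside case top
p,d=cams.capture('scene');c=cams.calibration('scene');M=c['camera_from_world'];K=c['mtx']
v,u=np.mgrid[0:400,0:640];X=np.stack([(u-K[0,2])/K[0,0]*d,(v-K[1,2])/K[1,1]*d,d],-1)
W=(X-M[:3,3])@M[:3,:3]
m=(d>0)&(np.hypot(W[...,0]-.4716,W[...,1]-.2677)<.03)&(W[...,2]>.066)
z=W[m];z=z[np.argsort(z[:,2])][:25:3];print(np.round(z,3).tolist())
E
```

```text
[0.47150453 0.2677329  0.05960582] [-1.04027581  1.03410112  0.34151879]
306
222 [12, -6, 0] 224 [12, -6, -1] 226 [10, -6, -1] 228 [9, -6, 0] 230 [8, -6, -1] 232 [7, -6, -1] 234 [5, -6, -1] 236 [4, -6, -1] 238 [12, -5, -24] 240 [12, -5, -28] 
312
222 [13, -2, -2] 224 [11, -2, -1] 226 [10, -2, 0] 228 [9, -2, 0] 230 [8, -2, -1] 232 [6, -2, 0] 234 [5, -2, -1] 236 [3, -3, 0] 238 [10, -2, -21] 240 [11, -2, -24] 
317
222 [13, 1, -2] 224 [12, 1, -2] 226 [10, 1, -1] 228 [9, 1, -1] 230 [8, 1, -1] 232 [6, 1, 0] 234 [5, 1, -1] 236 [4, 1, -1] 238 [3, 1, -2] 240 [1, 1, 0] 
323
222 [12, 4, 0] 224 [12, 4, -2] 226 [10, 4, -2] 228 [9, 4, -1] 230 [8, 4, -1] 232 [7, 4, -2] 234 [5, 4, -1] 236 [4, 4, -2] 238 [10, 4, -21] 240 [10, 4, -24] 
329
222 [13, 8, 0] 224 [11, 8, -1] 226 [10, 8, 0] 228 [9, 8, -2] 230 [8, 8, -1] 232 [7, 8, -2] 234 [5, 8, -1] 236 [3, 8, 0] 238 [11, 7, -24] 240 [12, 7, -28] 
[[0.47, 0.296, 0.162], [0.459, 0.294, 0.166], [0.464, 0.294, 0.167], [0.48, 0.292, 0.168], [0.468, 0.297, 0.169], [0.478, 0.239, 0.17], [0.485, 0.291, 0.195], [0.491, 0.266, 0.228], [0.495, 0.261, 0.231]]
```

The tips are at about −20 mm in the tool frame, so contact should come near TCP z ≈ 0.040. The body is at least 80 mm above the tips.

Call:
step_arm --pt "0 0 0.015" --pt "0 0 0.03" --pt "0 0 0.045" --pt "0 0 0.06" --pt "0 0 0.06" --yaw '[0, 0, 0, 0, 0]' --claw '[1, 1, 1, 1, 1]'

```text
time_s: 10.93
tcp_pos: [0.4712, 0.2674, 0.0469]
eef_rot: [179.9, -0.1, -91.9]
contact_force: [-0.0, -0.1, 0.0]
gripper_width: 0.0005
gripper_force: 0.0
```

Call:
step_arm --pt "0 0 0.003" --pt "0 0 0.006" --pt "0 0 0.009" --pt "0 0 0.009" --yaw '[0, 0, 0, 0]' --claw '[1, 1, 1, 1]'

```text
time_s: 11.27
tcp_pos: [0.4716, 0.2678, 0.0459]
eef_rot: [180.0, -0.0, -91.9]
contact_force: [0.1, 0.0, -0.1]
gripper_width: 0.0001
gripper_force: 0.0
```

Call:
step_arm --pt "0 0 0.003" --pt "0 0 0.006" --pt "0 0 0.009" --pt "0 0 0.009" --yaw '[0, 0, 0, 0]' --claw '[1, 1, 1, 1]'

```text
time_s: 11.6
tcp_pos: [0.4715, 0.2677, 0.0441]
eef_rot: [180.0, -0.0, -91.9]
contact_force: [0.5, 0.1, 0.0]
gripper_width: 0.0005
gripper_force: 0.0
```

Call:
step_arm --pt "0 0 0.002" --pt "0 0 0.004" --pt "0 0 0.005" --pt "0 0 0.005" --yaw '[0, 0, 0, 0]' --claw '[1, 1, 1, 1]'

```text
time_s: 11.93
tcp_pos: [0.4716, 0.2678, 0.0431]
eef_rot: [180.0, -0.0, -91.9]
contact_force: [0.4, 0.9, -1.1]
gripper_width: 0.0002
gripper_force: 0.0
```

Call:
step_arm --pt "0 0 0.002" --pt "0 0 0.004" --pt "0 0 0.005" --pt "0 0 0.005" --yaw '[0, 0, 0, 0]' --claw '[1, 1, 1, 1]'

```text
time_s: 12.27
tcp_pos: [0.4715, 0.2677, 0.0421]
eef_rot: [180.0, -0.0, -91.9]
contact_force: [-0.8, -0.0, -0.1]
gripper_width: 0.0003
gripper_force: 0.0
```

Call:
step_arm --pt "0 0 0.002" --pt "0 0 0.004" --pt "0 0 0.005" --pt "0 0 0.005" --yaw '[0, 0, 0, 0]' --claw '[1, 1, 1, 1]'

```text
time_s: 12.6
tcp_pos: [0.4716, 0.2678, 0.0419]
eef_rot: [-180.0, 0.0, -91.8]
contact_force: [-2.9, -0.6, 8.1]
gripper_width: 0.0005
gripper_force: 4.0
```

Call:
step_arm --pt "0 0 0.002" --pt "0 0 0.003" --pt "0 0 0.003" --yaw '[0, 0, 0]' --claw '[1, 1, 1]'

```text
time_s: 12.85
tcp_pos: [0.4717, 0.2678, 0.0419]
eef_rot: [-180.0, 0.0, -91.8]
contact_force: [-5.3, -2.1, 14.0]
gripper_width: 0.0006
gripper_force: 6.8
```

Call:
step_arm --pt "0 0 0.002" --pt "0 0 0.003" --pt "0 0 0.003" --yaw '[0, 0, 0]' --claw '[1, 1, 1]'

```text
time_s: 13.1
tcp_pos: [0.4717, 0.2678, 0.0418]
eef_rot: [-180.0, 0.0, -91.8]
contact_force: [-6.9, -3.0, 19.8]
gripper_width: 0.0002
gripper_force: 9.7
```

Contact is at TCP z = 0.042. I'll ease off to about 10 N and slide right.

Call:
step_arm --pt "0 0 -0.004" --pt "0.01 0 -0.004" --pt "0.03 0 -0.004" --pt "0.05 0 -0.004" --pt "0.07 0 -0.004" --pt "0.09 0 -0.004" --pt "0.11 0 -0.004" --pt "0.13 0 -0.004" --pt "0.15 0 -0.004" --pt "0.15 0 -0.004" --yaw '[0, 0, 0, 0, 0, 0, 0, 0, 0, 0]' --claw '[1, 1, 1, 1, 1, 1, 1, 1, 1, 1]'

```text
time_s: 13.93
tcp_pos: [0.4721, 0.2389, 0.0419]
eef_rot: [-179.8, 0.2, -91.8]
contact_force: [0.5, 1.3, 6.0]
gripper_width: 0.0008
gripper_force: 2.9
```

Call:
step_arm --pt "0 0 0.002" --pt "0.02 0 0.002" --pt "0.04 0 0.002" --pt "0.06 0 0.002" --pt "0.08 0 0.002" --pt "0.1 0 0.002" --pt "0.12 0 0.002" --pt "0.14 0 0.002" --pt "0.16 0 0.002" --pt "0.18 0 0.002" --pt "0.2 0 0.002" --pt "0.2 0 0.002" --yaw '[0, 0, 0, 0, 0, 0, 0, 0, 0, 0, 0, 0]' --claw '[1, 1, 1, 1, 1, 1, 1, 1, 1, 1, 1, 1]'

```text
time_s: 14.93
tcp_pos: [0.4715, 0.1995, 0.0419]
eef_rot: [-179.8, 0.2, -91.8]
contact_force: [1.4, 4.0, 8.5]
gripper_width: 0.0004
gripper_force: 3.7
```

Call:
step_arm --pt "0.02 0 0" --pt "0.04 0 0" --pt "0.06 0 0" --pt "0.08 0 0" --pt "0.1 0 0" --pt "0.12 0 0" --pt "0.12 0 0" --yaw '[0, 0, 0, 0, 0, 0, 0]' --claw '[1, 1, 1, 1, 1, 1, 1]'

```text
time_s: 15.52
tcp_pos: [0.4704, 0.175, 0.0416]
eef_rot: [-179.8, 0.2, -91.8]
contact_force: [1.9, 2.7, 6.9]
gripper_width: 0.0004
gripper_force: 3.2
```

Call:
step_arm --pt "0.02 0 0.001" --pt "0.04 0 0.001" --pt "0.06 0 0.001" --pt "0.08 0 0.001" --pt "0.1 0 0.001" --pt "0.12 0 0.001" --pt "0.14 0 0.001" --pt "0.15 0 0.001" --pt "0.15 0 0.001" --yaw '[0, 0, 0, 0, 0, 0, 0, 0, 0]' --claw '[1, 1, 1, 1, 1, 1, 1, 1, 1]'

```text
time_s: 16.27
tcp_pos: [0.4697, 0.1454, 0.0415]
eef_rot: [-179.8, 0.2, -91.8]
contact_force: [1.3, 4.8, 7.6]
gripper_width: 0.0004
gripper_force: 3.7
```

Call:
step_arm --pt "0.02 0 0" --pt "0.04 0 0" --pt "0.06 0 0" --pt "0.08 0 0" --pt "0.1 0 0" --pt "0.12 0 0" --pt "0.12 0 0" --yaw '[0, 0, 0, 0, 0, 0, 0]' --claw '[1, 1, 1, 1, 1, 1, 1]'

```text
time_s: 16.85
tcp_pos: [0.469, 0.1212, 0.0416]
eef_rot: [-179.7, 0.2, -91.8]
contact_force: [1.7, 4.2, 7.2]
gripper_width: 0.0004
gripper_force: 3.6
```

Call:
step_arm --pt "0.02 0 0" --pt "0.04 0 0" --pt "0.06 0 0" --pt "0.08 0 0" --pt "0.1 0 0" --pt "0.12 0 0" --pt "0.13 0 0" --pt "0.13 0 0" --yaw '[0, 0, 0, 0, 0, 0, 0, 0]' --claw '[1, 1, 1, 1, 1, 1, 1, 1]'

```text
time_s: 17.52
tcp_pos: [0.4681, 0.0952, 0.0415]
eef_rot: [-179.8, 0.2, -91.8]
contact_force: [1.5, 3.1, 6.9]
gripper_width: 0.0
gripper_force: 3.7
```

Call:
step_arm --pt "0.01 0 0" --pt "0.02 0 0" --pt "0.03 0 0" --pt "0.04 0 0" --pt "0.04 0 0" --yaw '[0, 0, 0, 0, 0]' --claw '[1, 1, 1, 1, 1]'

```text
time_s: 17.93
tcp_pos: [0.4676, 0.087, 0.0413]
eef_rot: [-179.8, 0.1, -91.8]
contact_force: [0.6, 3.7, 5.1]
gripper_width: 0.0002
gripper_force: 2.8
```

Call:
step_arm --pt "0.01 0 0" --pt "0.02 0 0" --pt "0.03 0 0" --pt "0.03 0 0" --yaw '[0, 0, 0, 0]' --claw '[1, 1, 1, 1]'

```text
time_s: 18.27
tcp_pos: [0.4647, 0.079, 0.0398]
eef_rot: [179.9, -0.0, -91.9]
contact_force: [0.2, -1.1, -0.0]
gripper_width: 0.0007
gripper_force: 0.0
```

Call:
step_arm --pt "0.01 0 0" --pt "0.02 0 0" --pt "0.03 0 0" --pt "0.04 0 0" --pt "0.04 0 0" --yaw '[0, 0, 0, 0, 0]' --claw '[1, 1, 1, 1, 1]'

```text
time_s: 18.68
tcp_pos: [0.465, 0.0715, 0.0401]
eef_rot: [180.0, -0.0, -91.9]
contact_force: [0.5, 0.6, 0.5]
gripper_width: 0.0002
gripper_force: 0.0
```

The force dropped to zero and the tips dipped, so they are over the notch, at its measured centre. Now I'll press the key.

Call:
step_arm --pt "0 0 0.01" --pt "0 0 0.02" --pt "0 0 0.03" --pt "0 0 0.035" --pt "0 0 0.04" --pt "0 0 0.045" --pt "0 0 0.045" --yaw '[0, 0, 0, 0, 0, 0, 0]' --claw '[1, 1, 1, 1, 1, 1, 1]'

```text
time_s: 19.27
tcp_pos: [0.4651, 0.0719, 0.0313]
eef_rot: [180.0, -0.0, -91.8]
contact_force: [-1.7, 0.1, 5.1]
gripper_width: 0.0002
gripper_force: 2.5
```

Call:
step_arm --pt "0 0 0.005" --pt "0 0 0.01" --pt "0 0 0.015" --pt "0 0 0.02" --pt "0 0 0.025" --pt "0 0 0.025" --yaw '[0, 0, 0, 0, 0, 0]' --claw '[1, 1, 1, 1, 1, 1]'

```text
time_s: 19.77
tcp_pos: [0.4651, 0.0718, 0.0264]
eef_rot: [180.0, -0.0, -91.8]
contact_force: [-2.8, 0.6, 6.0]
gripper_width: 0.0006
gripper_force: 3.1
```

Call:
step_arm --pt "0 0 0.005" --pt "0 0 0.01" --pt "0 0 0.015" --pt "0 0 0.015" --yaw '[0, 0, 0, 0]' --claw '[1, 1, 1, 1]'

```text
time_s: 20.1
tcp_pos: [0.4652, 0.0718, 0.0245]
eef_rot: [-180.0, -0.0, -91.8]
contact_force: [-8.8, -0.2, 22.2]
gripper_width: 0.0007
gripper_force: 10.9
```

Call:
step_arm --pt "0 0 0.003" --pt "0 0 0.005" --pt "0 0 0.005" --yaw '[0, 0, 0]' --claw '[1, 1, 1]'

```text
time_s: 20.35
tcp_pos: [0.4653, 0.0718, 0.0244]
eef_rot: [-180.0, -0.0, -91.8]
contact_force: [-12.5, -0.1, 33.5]
gripper_width: 0.0005
gripper_force: 16.9
```

Firm stop at TCP z = 0.0244, about 8 mm below the key's rest height, so it is fully down. Withdrawing straight up and then checking.

Call:
step_arm --pt "0 0 -0.02" --pt "0 0 -0.06" --pt "0 0 -0.12" --pt "0 0 -0.25" --pt "0 0 -0.4" --pt "0 0 -0.55" --pt "0 0 -0.7" --pt "0 0 -0.85" --pt "0 0 -1" --pt "0 0 -1" --pt "0 0 -1" --yaw '[0, 0, 0, 0, 0, 0, 0, 0, 0, 0, 0]' --claw '[1, 1, 1, 1, 1, 1, 1, 1, 1, 1, 1]'

```text
time_s: 21.27
tcp_pos: [0.4661, 0.0724, 0.2241]
eef_rot: [-179.8, 0.1, -91.9]
contact_force: [-0.0, 0.0, -0.9]
gripper_width: 0.0009
gripper_force: 0.0
```

```bash
python3 - <<'E'
from plant import status,cams
import cv2,numpy as np
p,d=cams.capture('scene');cv2.imwrite('pics/s3.png',p)
c=cams.calibration('scene');M=c['camera_from_world'];K=c['mtx']
d0=np.load('scene0.npy');v,u=np.mgrid[0:400,0:640]
W=lambda d:(np.stack([(u-K[0,2])/K[0,0]*d,(v-K[1,2])/K[1,1]*d,d],-1)-M[:3,3])@M[:3,:3]
o=np.array([.4705,.1023]);ex=np.array([.9995,-.0326]);ey=np.array([.0326,.9995])
for n,dd in(('before',d0),('after',d)):
    w=W(dd);x=(w[...,:2]-o)@ex*1000-72;y=(w[...,:2]-o)@ey*1000
    for a,b,ya,yb in((-38,-25,-180,180),(40,60,-180,180),(135,145,-180,180),(-88,-58,-45,-17)):
        m=(dd>0)&(x>a)&(x<b)&(y>ya)&(y<yb)&(w[...,2]<.1);print(n,a,b,m.sum(),np.round(np.median(w[m][:,2])*1000,1))
E
```

```text
before -38 -25 470 58.0
before 40 60 771 57.2
before 135 145 463 58.0
before -88 -58 76 50.9
after -38 -25 521 80.0
after 40 60 858 69.2
after 135 145 468 59.1
after -88 -58 30 42.7
```

View pics/s3.png

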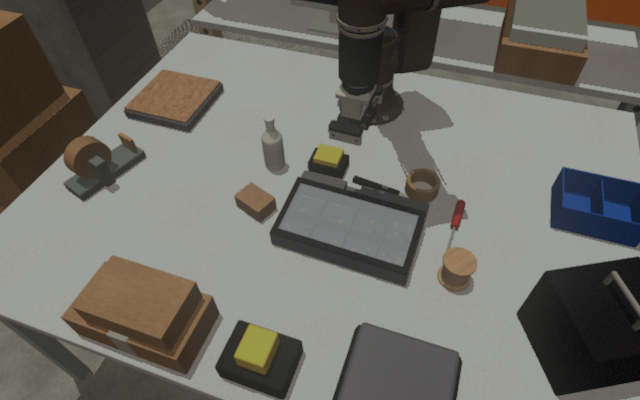

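The lid's front has risen 22 mm (0.12 rad) and the key is 8 mm lower. The loose things are where they were and the arm is clear, so I'm handing it in.

```bash
python3 -c "
from plant import job;print(job.close_job())"
```

```text
the job is handed in; nothing more can be done
None
```

The key is fully down and the lid stands ajar at about 0.12 rad, opened only by sliding along the ledge from the left and pressing in the notch; the arm is withdrawn, no loose thing appears moved, and the job was handed in at about 21 s.

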